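# Open the airtight ink canister with its push-and-turn cap

### The job

Open the airtight ink canister: push its sprung red cap straight down until you feel the bottom stop, but never lean on it hard (under 30 N on the canister, both pushing and turning), turn it anticlockwise until it is free of its catch, and let the spring bring it up. Then lift the cap off, keep it upright, and set it down (do not drop it) on its stem in the middle of the white enamel dish, so that its inky stem does not dirty the bench, and let go. Leave the other things on the bench where they are.

Things in the scene. Friction and masses are not known exactly. Their poses are not given: they have to be found in the camera images.
- canister: Aluminium ink canister with a black band, 84 mm across, strapped in a bracket with a dark steel foot plate 124 x 100 x 5 mm fixed to the bench (it cannot shift or turn). Origin: under the foot plate, on the canister's axis, at bench height; z up. A sprung seal plate in its neck pushes the cap up: 6 N when locked, and 0.4 N more for each mm the cap is pushed down.
- neck_rim (a point): Top of the neck on its axis, 84 mm up. Bayonet inside: the cap must go down past hidden catch teeth before it turns. Their depth differs from canister to canister and cannot be seen: 2 to 11.5 mm of push; a rubber stop (25 N per mm) lies 0.5 mm below. It is felt as a rise over the spring's 7 to 11 N; 14 to 18 N of push is right. Over 30 N between cap and canister, pushing or turning, strains the catch.
- lock_mark (a point): One of two red marks on the canister's shoulder, 38 mm from the axis along the canister's +x (the other opposite): where the cap's lugs are locked at the start. An end wall stops the cap 3 degrees clockwise of it.
- exit_mark (a point): One of two white marks on the shoulder (the other opposite), 60 degrees anticlockwise from above from the red ones: the exit slots in the neck's rim, 13.6 mm wide. With the lugs within 5 degrees of them, the spring lifts the cap, when let up, to 7 mm above its locked height, free in the slots; it is out of the neck 10 mm above locked. An end wall stops the turn 5 degrees past.
- cap: Red ribbed cap, 67 mm across, 51 mm high, about 70 g. Origin: centre of the stem's underside; z up its axis. Steel stem 27 mm across; at its foot two lugs along +x and -x, 21.5 mm out, 8 mm wide, 5 mm high; red skirt and disc z = 6 to 29 mm; grip bar above. At the start locked: origin 75 mm above the canister's, lugs and bar along the canister's x axis within 3 degrees.
- cap_bar (a point): Centre of the cap's straight grip bar, on the axis 40 mm above the cap's origin. The bar runs along the cap's x axis, 46 mm long (60 mm with round ends), 14 mm wide, z = 29 to 51 mm above the cap's origin, and is gripped across its 14 mm. White stripes on the rim at both its ends.
- dish: White enamel dish with a blue edge, 120 mm across, 250 g, loose. Origin: centre of its underside; flat floor 96 mm across, 3 mm above the origin; rim 11 mm high.
- ink_tin_1: Bystander: round tub of ink, white lid and red band, 65 mm across, 37 mm high; origin under its centre.
- ink_tube_0: Bystander: blue ink tube with black cap, 104 mm long along its y axis, 22 mm high; origin under its centre.
- masking_tape: Bystander: roll of cream masking tape lying flat, 92 mm across, 24 mm high; origin under its centre.

How it is judged:
By the outcome, as a careful person would: the job done as asked, in the order asked, and still so for the second after the job is handed in, with the robot touching nothing.
It also fails if it takes over 48 s, if anything falls off the work surface, if the arm or the gripper's body presses on something with over 40 N, if the wrist force passes 120 N, or if a joint passes its speed limit or range.

### The arm

A 6-joint arm with a two-finger parallel gripper is mounted at the origin on the work surface; the furniture and walls round the work are solid. World frame = base frame: x ahead of the robot, y to its left, z up, the work surface at z = 0. Lengths are in m, angles in rad, forces in N, time in s.
With the tool pointing down it reaches from about 0.225 to 0.725 m from the base axis. Payload 3.1 kg.
Tool frame: the origin (TCP) lies at the very end of the fingers, on their centre line; the grasp point (between the pads) lies 19 mm behind it; z points along the fingers, y is the line along which they close (so a half turn about z gives the same grasp; the last joint's range is limited). The gripper opens to 85 mm and grips with 20 to 120 N. Pads are 22 mm wide; open, the fingers measure 114 mm over their backs; the gripper's body (76 mm by 85 mm) begins 54 mm behind the grasp point. The pads swing forward as they close: fully open they stand 13 mm farther back than shut.
Start: joints at [1.074, 0.048, 0.099, 1.622, 0, 1.443], TCP at [0.189, 0.49, 0.231] pointing down, gripper open.
Joint ranges: [-2.91, 2.91], [-0.99, 1.94], [-1.21, 1.42], [-2.12, 2.29], [-1.49, 1.47], [-3.14, 3.14]. Speed limits (rad/s): [2.79, 2.79, 3.14, 3.14, 3.14, 3.14].

### API

Orientations are given as [roll, pitch, yaw] about the fixed x, y, z axes, in that order (R = Rz(yaw) Ry(pitch) Rx(roll)).
In Python, from station import arm gives the robot as it stands. The module is installed in compiled form; this text tells all that it offers.
- The arm moves only by the tool play_rows, never from a script. Its argument "plan" is a list of rows, each a list of 7 numbers: the shift along the tool's x, y, z in cm, then the turn, a rotation vector about the tool's x, y, z in degrees, then the opening, from 0 (shut) to 1 (fully open). A call has exactly 10 rows; each row is the pose to reach, as a shift and turn from the pose commanded when the call began, along the tool's axes at that moment; what a row does not reach only later rows make up. A row lasts 1/10 s, in which the tool goes at most 50 mm and 8.59 degrees, less where a joint would pass 70% of its speed; a pose out of reach is approached as far as the arm can. A call with a gripper value outside its range is refused whole. The fingers move at their own pace and stop on an object; "force" is the grip in N (left out, the last holds). Time passes only in rows, so rows that repeat a pose let the fingers close, or fill a call up. It gives the time, the measured TCP pose, the force, the opening and the grip force at its end, in the units of the state.
- arm.sense(): the state, without advancing time (a new reading comes with each control period).
- arm.snapshot(name): name is "scene" or "side" or "wrist"; returns a dict with "img" (420x560x3 uint8, blue, green, red), "mtx" (3x3 intrinsics, pixels), "R" (3x3) and "t" (3): a world point X has camera coordinates R X + t. Camera axes: x right, y down, z forward; pixel columns grow to the right and rows downward; lengths in m; the calibration is good to about 2 mm. A picture is of the moment at which its call begins. There is no depth.
- arm.job_done(): hands the job in; it is judged then, once.
Trained networks look in a picture, given as the dict that the camera call returned (one of the last four; its "shot" number tells which), for a name from the list of things; names that differ only in an ending like _2 or _b are one class to them, and where a whole thing is asked for, a point or a joint stands for the part that bears it (a point fixed in the world has none). Each returns a list of dicts, best first, with "confidence" (0 to 1); they miss things now and then, are a little off and sometimes report something else, mostly with a low value. They report only what shows in the picture. A call takes as long as a camera call.
- arm.recognise(picture, target): "xyz" ([x, y, z] in m, in the coordinates of the camera as it stood for that picture, good to about 4 mm: the middle of the surface that is visible of it).
- arm.silhouettes(picture, target): "pixels" (420x560 bool, what is visible of it).
- arm.mark_of(picture, target): "xyz" ([x, y, z] in m, in the coordinates of the camera as it stood for that picture, good to about 4 mm: a listed point, or the origin of a listed thing).
The state is a dict: "time": time; "qpos": joint angles; "dq": joint speeds; "tau": joint torques, N m; "eef_pos": TCP position; "tcp_rot": TCP orientation; "ft_force": force on the tool from outside, world axes, zero at the start; "moment": the same for the moment, N m; "finger_gap": finger opening in m; "grasp_force": force on a finger pad.
Only numpy, scipy, OpenCV 4.12 (cv2) and the standard library are available. Lean on these libraries where they do the work, as an engineer would, in place of code of your own. Each camera call takes 0.05 s, during which the arm holds its last target. There are 200 camera calls.

## Working session

There is one attempt and no reset: what is moved stays moved. The work goes in short steps, Python scripts to look and compute and a tool call to move; the robot and the scene stay as the last step left them, time stands still between calls to the robot, and variables do not carry over. Pictures are saved under pics/ and viewed, at most 12 in all, crops included, and the job is handed in when it is done.

Besides the shell and the picture viewer there is one more tool, called after "Emit:" as name(argument=value, ...) on one line, values as JSON. play_rows: Moves the arm, as the interface text tells. Its arguments: {"type":"object","properties":{"plan":{"type":"array"},"force":{"type":"number"}},"required":["plan"]}

```bash
mkdir -p pics
cat > h.py <<'E'
from station import arm
import numpy as np, cv2
from scipy.spatial.transform import Rotation as Ro
def w(p,x): return p["R"].T@(np.array(x)-p["t"])
def px(p,X):
    c=p["R"]@np.array(X)+p["t"]; u=p["mtx"]@c; return u[:2]/u[2]
def st():
    s=arm.sense()
    for k in ["time","eef_pos","tcp_rot","ft_force","moment","finger_gap","grasp_force"]: print(k,np.round(s[k],4))
    return s
E
python3 - <<'E'
from h import *
s=st()
ims=[]
for n in ["scene","side"]:
    p=arm.snapshot(n); ims.append(p["img"])
    for t in ["canister","neck_rim","lock_mark","exit_mark","cap","cap_bar","dish","ink_tin_1","ink_tube_0","masking_tape"]:
        r=arm.mark_of(p,t)
        print(n,t,[(np.round(w(p,a["xyz"]),3).tolist(),round(a["confidence"],2)) for a in r[:3]])
    cv2.imwrite(f"pics/{n}.png",p["img"])
E
```

```text
time 0.0
eef_pos [0.189  0.4892 0.2301]
tcp_rot [-3.1393e+00 -3.0000e-04  2.7728e+00]
ft_force [0.2252 0.0347 0.5038]
moment [ 0.0256 -0.0281 -0.0426]
finger_gap 0.0852
grasp_force 0.0
scene canister [([0.564, -0.083, 0.004], 0.57)]
scene neck_rim [([0.563, -0.081, 0.081], 0.76)]
scene lock_mark [([0.594, -0.098, 0.059], 0.86), ([0.564, -0.078, 0.083], 0.7)]
scene exit_mark [([0.59, -0.056, 0.059], 0.87), ([0.563, -0.082, 0.115], 0.59)]
scene cap [([0.563, -0.079, 0.074], 0.76)]
scene cap_bar [([0.562, -0.081, 0.115], 0.72), ([0.563, -0.085, -0.0], 0.18)]
scene dish [([0.586, 0.126, -0.004], 0.87), ([0.39, -0.261, -0.0], 0.61)]
scene ink_tin_1 [([0.723, 0.022, -0.001], 0.8)]
scene ink_tube_0 [([0.714, -0.125, 0.001], 0.56)]
scene masking_tape [([0.387, -0.261, 0.0], 0.76), ([0.722, 0.022, 0.003], 0.25)]
side canister [([0.563, -0.081, -0.002], 0.91)]
side neck_rim [([0.563, -0.083, 0.088], 0.69)]
side lock_mark [([0.598, -0.095, 0.057], 0.84)]
side exit_mark [([0.592, -0.062, 0.06], 0.83)]
side cap [([0.565, -0.08, 0.071], 0.89)]
side cap_bar [([0.561, -0.084, 0.112], 0.7)]
side dish [([0.585, 0.125, -0.003], 0.8), ([0.72, -0.124, 0.0], 0.51)]
side ink_tin_1 [([0.725, 0.015, -0.001], 0.6)]
side ink_tube_0 [([0.721, -0.125, 0.002], 0.85)]
side masking_tape [([0.386, -0.256, -0.003], 0.75)]
```

View pics/scene.png

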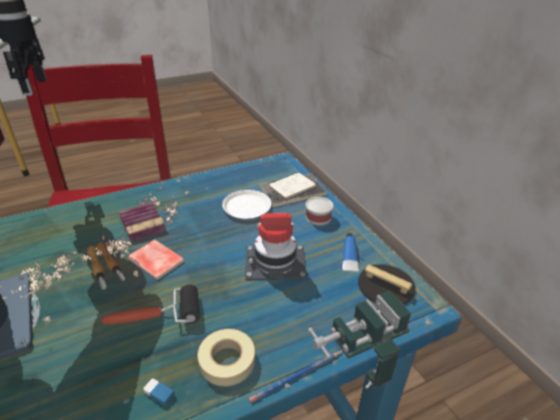

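View pics/side.png

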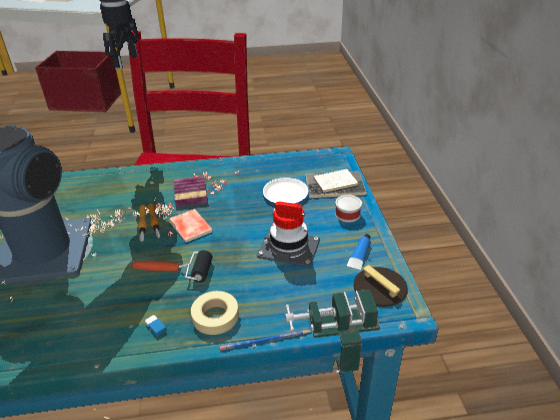

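The scene view shows the red cap at about (276,228) px and the dish at (247,205). The side view shows the cap at (288,217) and the dish at (286,190). The networks agree: canister near (0.563, -0.081), lock axis about -24°, dish near (0.586, 0.126). I'll go above the cap.

Emit:
play_rows(plan=[[-5.5, -4, 0, 0, 0, 0, 1], [-11, -8, 0, 0, 0, 0, 1], [-16.5, -12, 0, 0, 0, 0, 1], [-22, -16, 0, 0, 0, 0, 1], [-27.5, -20, 0, 0, 0, 0, 1], [-33, -24, 0, 0, 0, 0, 1], [-38.5, -28, 0, 0, 0, 0, 1], [-44, -32, 0, 0, 0, 0, 1], [-49.5, -36, 0, 0, 0, 0, 1], [-55.4, -39.8, 0, 0, 0, 0, 1]], force=80)

```text
time: 2.1
eef_pos: [0.462, 0.0681, 0.2316]
tcp_rot: [3.141, 0.001, 2.772]
ft_force: [0.7, 1.7, 0.1]
finger_gap: 0.0858
grasp_force: 0.0
```

Emit:
play_rows(plan=[[0, 0, 0, 0, 0, 0, 1], [0, 0, 0, 0, 0, 0, 1], [0, 0, 0, 0, 0, 0, 1], [0, 0, 0, 0, 0, 0, 1], [0, 0, 0, 0, 0, 0, 1], [0, 0, 0, 0, 0, 0, 1], [0, 0, 0, 0, 0, 0, 1], [0, 0, 0, 0, 0, 0, 1], [0, 0, 0, 0, 0, 0, 1], [0, 0, 0, 0, 0, 0, 1]])

```text
time: 3.1
eef_pos: [0.4611, 0.0701, 0.2313]
tcp_rot: [-3.142, -0.0, 2.773]
ft_force: [0.4, -0.2, -0.0]
finger_gap: 0.0855
grasp_force: 0.0
```

Run:
```python
from h import *
s=st()
p=arm.snapshot("wrist"); cv2.imwrite("pics/w1.png",p["img"])
for t in ["neck_rim","lock_mark","exit_mark","cap","cap_bar","dish"]:
    r=arm.mark_of(p,t)
    print(t,[(np.round(w(p,a["xyz"]),4).tolist(),round(a["confidence"],2)) for a in r[:3]])
m=arm.silhouettes(p,"cap")
print(px(p,[.563,-.081,.126]), [ (a["confidence"],a["pixels"].sum()) for a in m])
```

```text
time 3.1
eef_pos [0.4611 0.0701 0.2313]
tcp_rot [-3.1416 -0.      2.7728]
ft_force [ 0.4142 -0.249  -0.0159]
moment [ 0.0437 -0.0321 -0.046 ]
finger_gap 0.0855
grasp_force 0.0
neck_rim []
lock_mark []
exit_mark [([0.5915, -0.0594, 0.0604], 0.85)]
cap [([0.5635, -0.082, 0.0725], 0.79)]
cap_bar [([0.5616, -0.0857, 0.1187], 0.6)]
dish [([0.5828, 0.1282, 0.002], 0.81)]
[145.69534874 387.94098979] [(0.83, np.int64(2550)), (0.68, np.int64(6158))]
```

View pics/w1.png

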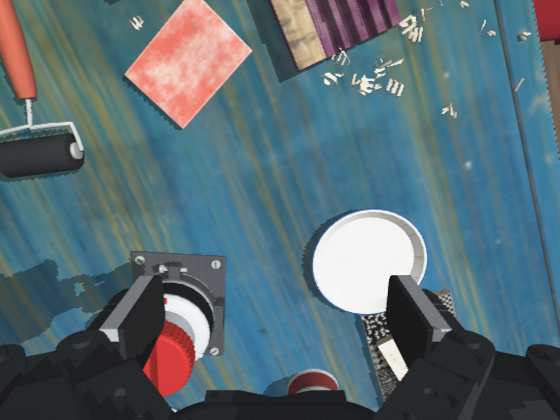

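The wrist view shows the dish at (370,260) px and the canister at lower left, with the cap at about (165,365). The move stopped short because of the speed limit. I'll go on past the cap, so that the camera sees it clearly.

Emit:
play_rows(plan=[[-4, -2, 0, 0, 0, 0, 1], [-8, -4, 0, 0, 0, 0, 1], [-12, -6, 0, 0, 0, 0, 1], [-16, -8, 0, 0, 0, 0, 1], [-20, -10, 0, 0, 0, 0, 1], [-21, -10.5, 0, 0, 0, 0, 1], [-21, -10.5, 0, 0, 0, 0, 1], [-21, -10.5, 0, 0, 0, 0, 1], [-21, -10.5, 0, 0, 0, 0, 1], [-21, -10.5, 0, 0, 0, 0, 1]])

```text
time: 4.5
eef_pos: [0.6187, -0.1025, 0.2322]
tcp_rot: [3.141, 0.001, 2.774]
ft_force: [-0.4, -0.1, -0.3]
finger_gap: 0.0853
grasp_force: 0.0
```

Run:
```python
from h import *
s=st()
p=arm.snapshot("wrist"); cv2.imwrite("pics/w2.png",p["img"])
for t in ["neck_rim","lock_mark","exit_mark","cap","cap_bar","dish"]:
    r=arm.mark_of(p,t)
    print(t,[(np.round(w(p,a["xyz"]),4).tolist(),round(a["confidence"],2)) for a in r[:3]])
for a in [-28,-23,-18]:
    d=.033*np.array([np.cos(np.radians(a)),np.sin(np.radians(a)),0])
    print(a,px(p,np.array([.563,-.082,.104])+d),px(p,np.array([.563,-.082,.104])-d))
print(px(p,[.563,-.082,.126]))
```

```text
time 4.5
eef_pos [ 0.6187 -0.1025  0.2322]
tcp_rot [3.1414e+00 8.0000e-04 2.7742e+00]
ft_force [-0.4247 -0.1257 -0.3229]
moment [-0.0276  0.0357  0.0041]
finger_gap 0.0853
grasp_force 0.0
neck_rim []
lock_mark [([0.5977, -0.1013, 0.0569], 0.81)]
exit_mark [([0.5927, -0.0605, 0.062], 0.89)]
cap [([0.5605, -0.086, 0.0728], 0.58)]
cap_bar [([0.5623, -0.0866, 0.1155], 0.86), ([0.5964, -0.0623, 0.0598], 0.3)]
dish [([0.5827, 0.1279, 0.0], 0.7)]
-28 [270.15806812 163.07477169] [281.78076206  65.82638742]
-23 [274.14904445 163.38568905] [277.4931133   65.46766666]
-18 [278.15105052 163.34994282] [273.19085222  65.50943292]
[275.81119324 117.9253294 ]
```

View pics/w2.png

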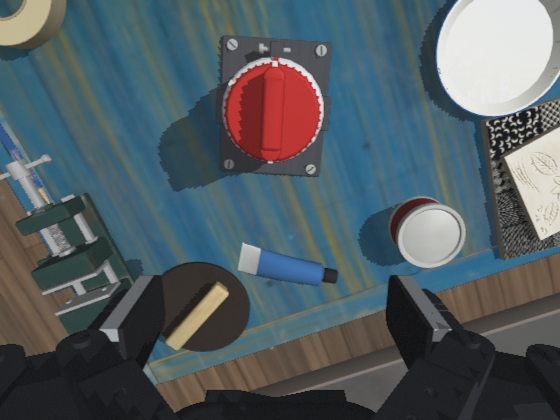

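The wrist view shows the cap disc centred at about (273,111) px with stripes at (276,63) and (271,159), so the bar is at about -24°. I'll take one quick silhouette fit for the axis.

```bash
cat >> h.py <<'E'
from scipy.optimize import minimize
def hull(p,c,parts):
    pts=[]
    for r,z in parts:
        for a in np.linspace(0,2*np.pi,60): pts.append(px(p,[c[0]+r*np.cos(a),c[1]+r*np.sin(a),z]))
    m=np.zeros((420,560),np.uint8); h=cv2.convexHull(np.array(pts,np.float32))
    cv2.fillPoly(m,[np.round(h*16).astype(np.int32)],255,cv2.LINE_AA,4); return m/255.
def fit(p,mask,c0,parts):
    return minimize(lambda c:np.abs(hull(p,c,parts)-mask).sum(),c0,method="Nelder-Mead",options=dict(initial_simplex=[c0,[c0[0]+.006,c0[1]],[c0[0],c0[1]+.006]],xatol=1e-4))
E
python3 - <<'E'
from h import *
s=st()
p=arm.snapshot("wrist")
I=p["img"].astype(int); red=((I[...,2]>110)&(I[...,1]<80)&(I[...,0]<90)).astype(np.uint8)
n,l,stt,c=cv2.connectedComponentsWithStats(red)
k=l[111,262]; m=cv2.morphologyEx((l==k).astype(np.uint8),cv2.MORPH_CLOSE,np.ones((15,15)))
print(m.sum(),stt[k])
for parts in ([(.0335,.104),(.0335,.083)],[(.0335,.104)]):
    r=fit(p,m,[.562,-.083],parts); print(np.round(r.x,4),r.fun)
ys,xs=np.nonzero(m)
E
```

```text
time 4.85
eef_pos [ 0.6191 -0.1033  0.2315]
tcp_rot [3.1416e+00 2.0000e-04 2.7731e+00]
ft_force [ 0.1563  0.1301 -0.4434]
moment [ 0.074   0.0062 -0.0323]
finger_gap 0.0856
grasp_force 0.0
228553 [     0      0    560    420 228237]
[0.5813 0.074 ] 218492.3294117647
[0.5806 0.0699] 219699.53333333333
```

Run:
```python
from h import *
p=arm.snapshot("wrist")
I=p["img"].astype(int); print(I[111,[240,262,272,290]].tolist())
red=((I[...,2]>90)&(I[...,2]>1.7*I[...,1])&(I[...,2]>1.7*I[...,0])).astype(np.uint8)
red[180:]=0; red[:,:200]=0; red[:,350:]=0
n,l,stt,c=cv2.connectedComponentsWithStats(red)
k=1+np.argmax(stt[1:,4]); m=cv2.morphologyEx((l==k).astype(np.uint8),cv2.MORPH_CLOSE,np.ones((15,15)))
print(m.sum(),stt[k])
for parts in ([(.0335,.104),(.0335,.083)],[(.0335,.104)]):
    r=fit(p,m,[.562,-.083],parts); print(np.round(r.x,4),r.fun)
s=arm.silhouettes(p,"cap")
for a in s[:2]:
    r=fit(p,a["pixels"],[.562,-.083],parts); print(a["pixels"].sum(),np.round(r.x,4),r.fun)
```

```text
[[38, 40, 123], [32, 34, 101], [53, 56, 186], [55, 57, 190]]
7444 [ 225   61   97  101 7308]
[ 0.5607 -0.0838] 378.31372549019613
[ 0.5607 -0.0838] 378.31372549019613
7442 [ 0.5608 -0.0836] 381.9490196078431
2532 [ 0.8028 -0.3714] 2532.0
```

Emit:
play_rows(plan=[[3, -0.1, 0, 0, 0, 1.5, 1], [6.15, -0.26, 0, 0, 0, 2.9, 1], [6.15, -0.26, 3, 0, 0, 2.9, 1], [6.15, -0.26, 6, 0, 0, 2.9, 0.7], [6.15, -0.26, 9, 0, 0, 2.9, 0.5], [6.15, -0.26, 11, 0, 0, 2.9, 0.5], [6.15, -0.26, 12, 0, 0, 2.9, 0.5], [6.15, -0.26, 12.3, 0, 0, 2.9, 0.5], [6.15, -0.26, 12.3, 0, 0, 2.9, 0.5], [6.15, -0.26, 12.3, 0, 0, 2.9, 0.5]])

```text
time: 6.0
eef_pos: [0.562, -0.0841, 0.11]
tcp_rot: [3.141, 0.003, 2.722]
ft_force: [0.1, -0.1, 0.2]
finger_gap: 0.0424
grasp_force: 0.0
```

Run:
```python
from h import *
s=st()
p=arm.snapshot("wrist"); q=arm.snapshot("side")
c=np.round(px(q,[.561,-.084,.11])).astype(int)
b=cv2.resize(q["img"][c[1]-50:c[1]+50,c[0]-65:c[0]+65],(520,400))
cv2.imwrite("pics/w3.png",np.hstack([p["img"][150:,140:420],b[:270,120:]]))
```

```text
time 6.0
eef_pos [ 0.562  -0.0841  0.11  ]
tcp_rot [3.1412e+00 2.7000e-03 2.7221e+00]
ft_force [ 0.1353 -0.0897  0.1639]
moment [-0.019  -0.0587 -0.0093]
finger_gap 0.0424
grasp_force 0.0
```

View pics/w3.png

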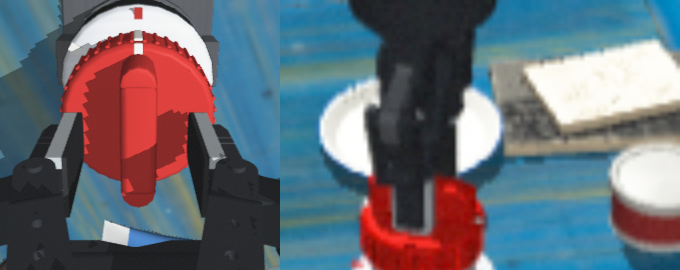

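The bar lies midway between the fingers (crop pixel columns 75 and 203, bar at 139) and straight. I'll close on it.

Emit:
play_rows(plan=[[0, 0, 0.1, 0, 0, 0, 0.3], [0, 0, 0.1, 0, 0, 0, 0.2], [0, 0, 0.1, 0, 0, 0, 0], [0, 0, 0.1, 0, 0, 0, 0], [0, 0, 0.1, 0, 0, 0, 0], [0, 0, 0.1, 0, 0, 0, 0], [0, 0, 0.1, 0, 0, 0, 0], [0, 0, 0.1, 0, 0, 0, 0], [0, 0, 0.1, 0, 0, 0, 0], [0, 0, 0.1, 0, 0, 0, 0]], force=80)

```text
time: 7.1
eef_pos: [0.5612, -0.0838, 0.1079]
tcp_rot: [3.141, 0.001, 2.722]
ft_force: [0.1, 1.1, 5.0]
finger_gap: 0.0118
grasp_force: 78.8
```

Run:
```python
from h import *
s=st()
```

```text
time 7.1
eef_pos [ 0.5612 -0.0838  0.1079]
tcp_rot [3.1411e+00 9.0000e-04 2.7223e+00]
ft_force [0.0504 1.1104 4.9515]
moment [ 0.3129  0.1183 -0.0073]
finger_gap 0.0118
grasp_force 78.8328
```

Emit:
play_rows(plan=[[0, 0, 0.03, 0, 0, 0, 0], [0, 0, 0.06, 0, 0, 0, 0], [0, 0, 0.09, 0, 0, 0, 0], [0, 0, 0.12, 0, 0, 0, 0], [0, 0, 0.15, 0, 0, 0, 0], [0, 0, 0.18, 0, 0, 0, 0], [0, 0, 0.21, 0, 0, 0, 0], [0, 0, 0.21, 0, 0, 0, 0], [0, 0, 0.21, 0, 0, 0, 0], [0, 0, 0.21, 0, 0, 0, 0]])

```text
time: 8.1
eef_pos: [0.5613, -0.0838, 0.106]
tcp_rot: [3.141, 0.001, 2.722]
ft_force: [-0.6, 1.1, 6.6]
finger_gap: 0.0122
grasp_force: 78.9
```

Emit:
play_rows(plan=[[0, 0, 0.01, 0, 0, 0, 0], [0, 0, 0.02, 0, 0, 0, 0], [0, 0, 0.03, 0, 0, 0, 0], [0, 0, 0.04, 0, 0, 0, 0], [0, 0, 0.05, 0, 0, 0, 0], [0, 0, 0.06, 0, 0, 0, 0], [0, 0, 0.06, 0, 0, 0, 0], [0, 0, 0.06, 0, 0, 0, 0], [0, 0, 0.06, 0, 0, 0, 0], [0, 0, 0.06, 0, 0, 0, 0]])

```text
time: 9.1
eef_pos: [0.5612, -0.0838, 0.1055]
tcp_rot: [3.141, 0.001, 2.722]
ft_force: [-0.7, 1.2, 5.9]
finger_gap: 0.0122
grasp_force: 78.9
```

Emit:
play_rows(plan=[[0, 0, 0.01, 0, 0, 0, 0], [0, 0, 0.02, 0, 0, 0, 0], [0, 0, 0.03, 0, 0, 0, 0], [0, 0, 0.04, 0, 0, 0, 0], [0, 0, 0.05, 0, 0, 0, 0], [0, 0, 0.06, 0, 0, 0, 0], [0, 0, 0.06, 0, 0, 0, 0], [0, 0, 0.06, 0, 0, 0, 0], [0, 0, 0.06, 0, 0, 0, 0], [0, 0, 0.06, 0, 0, 0, 0]])

```text
time: 10.1
eef_pos: [0.5612, -0.0837, 0.1049]
tcp_rot: [3.141, 0.001, 2.722]
ft_force: [0.4, 1.3, 5.5]
finger_gap: 0.0118
grasp_force: 78.9
```

Run:
```python
from h import *
s=st()
```

```text
time 10.1
eef_pos [ 0.5612 -0.0837  0.1049]
tcp_rot [3.1411e+00 1.1000e-03 2.7223e+00]
ft_force [0.4304 1.2906 5.5169]
moment [ 0.3062  0.2392 -0.0347]
finger_gap 0.0118
grasp_force 78.9265
```

Emit:
play_rows(plan=[[0, 0, 0.01, 0, 0, 0, 0], [0, 0, 0.02, 0, 0, 0, 0], [0, 0, 0.03, 0, 0, 0, 0], [0, 0, 0.04, 0, 0, 0, 0], [0, 0, 0.05, 0, 0, 0, 0], [0, 0, 0.06, 0, 0, 0, 0], [0, 0, 0.06, 0, 0, 0, 0], [0, 0, 0.06, 0, 0, 0, 0], [0, 0, 0.06, 0, 0, 0, 0], [0, 0, 0.06, 0, 0, 0, 0]])

```text
time: 11.1
eef_pos: [0.5613, -0.0838, 0.1044]
tcp_rot: [3.141, 0.001, 2.722]
ft_force: [-0.4, 1.6, 7.1]
finger_gap: 0.0118
grasp_force: 78.9
```

Run:
```python
from h import *
q=arm.snapshot("side")
c=np.round(px(q,[.561,-.084,.10])).astype(int)
cv2.imwrite("pics/s4.png",cv2.resize(q["img"][c[1]-40:c[1]+40,c[0]-50:c[0]+50],(600,480),interpolation=cv2.INTER_CUBIC))
print(px(q,[.561,-.084,.10])-px(q,[.561,-.084,.11]))
```

```text
[0.04703246 3.64894639]
```

View pics/s4.png

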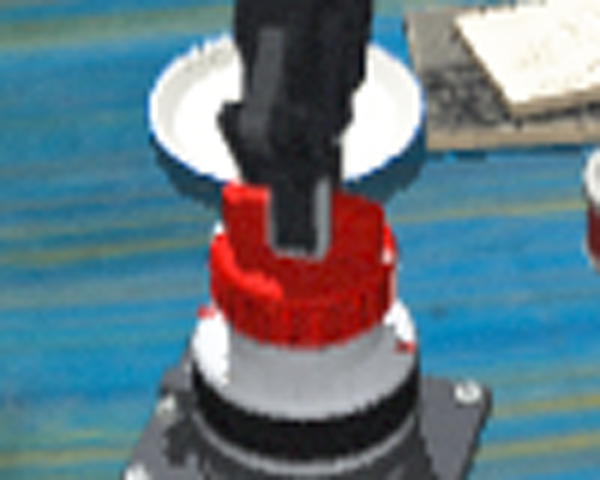

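The side crop shows the fingers around the bar at (300,220) px, with the tips clear of the disc. The force matches the spring, so I'll go on down.

Emit:
play_rows(plan=[[0, 0, 0.01, 0, 0, 0, 0], [0, 0, 0.02, 0, 0, 0, 0], [0, 0, 0.03, 0, 0, 0, 0], [0, 0, 0.04, 0, 0, 0, 0], [0, 0, 0.05, 0, 0, 0, 0], [0, 0, 0.06, 0, 0, 0, 0], [0, 0, 0.06, 0, 0, 0, 0], [0, 0, 0.06, 0, 0, 0, 0], [0, 0, 0.06, 0, 0, 0, 0], [0, 0, 0.06, 0, 0, 0, 0]])

```text
time: 12.15
eef_pos: [0.5613, -0.0838, 0.1039]
tcp_rot: [3.141, 0.001, 2.722]
ft_force: [-0.6, 1.0, 7.2]
finger_gap: 0.0121
grasp_force: 79.0
```

Emit:
play_rows(plan=[[0, 0, 0.01, 0, 0, 0, 0], [0, 0, 0.02, 0, 0, 0, 0], [0, 0, 0.03, 0, 0, 0, 0], [0, 0, 0.04, 0, 0, 0, 0], [0, 0, 0.05, 0, 0, 0, 0], [0, 0, 0.06, 0, 0, 0, 0], [0, 0, 0.06, 0, 0, 0, 0], [0, 0, 0.06, 0, 0, 0, 0], [0, 0, 0.06, 0, 0, 0, 0], [0, 0, 0.06, 0, 0, 0, 0]])

```text
time: 13.15
eef_pos: [0.5613, -0.0837, 0.1033]
tcp_rot: [3.141, 0.001, 2.722]
ft_force: [-1.4, 1.7, 7.8]
finger_gap: 0.0123
grasp_force: 79.0
```

Emit:
play_rows(plan=[[0, 0, 0.01, 0, 0, 0, 0], [0, 0, 0.02, 0, 0, 0, 0], [0, 0, 0.03, 0, 0, 0, 0], [0, 0, 0.04, 0, 0, 0, 0], [0, 0, 0.05, 0, 0, 0, 0], [0, 0, 0.06, 0, 0, 0, 0], [0, 0, 0.06, 0, 0, 0, 0], [0, 0, 0.06, 0, 0, 0, 0], [0, 0, 0.06, 0, 0, 0, 0], [0, 0, 0.06, 0, 0, 0, 0]])

```text
time: 14.15
eef_pos: [0.5613, -0.0838, 0.1028]
tcp_rot: [3.141, 0.001, 2.722]
ft_force: [-0.9, 2.0, 7.5]
finger_gap: 0.012
grasp_force: 79.0
```

Emit:
play_rows(plan=[[0, 0, 0.01, 0, 0, 0, 0], [0, 0, 0.02, 0, 0, 0, 0], [0, 0, 0.03, 0, 0, 0, 0], [0, 0, 0.04, 0, 0, 0, 0], [0, 0, 0.05, 0, 0, 0, 0], [0, 0, 0.06, 0, 0, 0, 0], [0, 0, 0.06, 0, 0, 0, 0], [0, 0, 0.06, 0, 0, 0, 0], [0, 0, 0.06, 0, 0, 0, 0], [0, 0, 0.06, 0, 0, 0, 0]])

```text
time: 15.15
eef_pos: [0.5613, -0.0838, 0.1022]
tcp_rot: [3.141, 0.001, 2.722]
ft_force: [-1.0, 1.6, 7.4]
finger_gap: 0.012
grasp_force: 79.0
```

Emit:
play_rows(plan=[[0, 0, 0.01, 0, 0, 0, 0], [0, 0, 0.02, 0, 0, 0, 0], [0, 0, 0.03, 0, 0, 0, 0], [0, 0, 0.04, 0, 0, 0, 0], [0, 0, 0.05, 0, 0, 0, 0], [0, 0, 0.06, 0, 0, 0, 0], [0, 0, 0.07, 0, 0, 0, 0], [0, 0, 0.07, 0, 0, 0, 0], [0, 0, 0.07, 0, 0, 0, 0], [0, 0, 0.07, 0, 0, 0, 0]])

```text
time: 16.15
eef_pos: [0.5613, -0.0837, 0.1016]
tcp_rot: [3.141, 0.001, 2.722]
ft_force: [-1.0, 1.1, 8.5]
finger_gap: 0.0117
grasp_force: 79.0
```

Emit:
play_rows(plan=[[0, 0, 0.01, 0, 0, 0, 0], [0, 0, 0.02, 0, 0, 0, 0], [0, 0, 0.03, 0, 0, 0, 0], [0, 0, 0.04, 0, 0, 0, 0], [0, 0, 0.05, 0, 0, 0, 0], [0, 0, 0.06, 0, 0, 0, 0], [0, 0, 0.07, 0, 0, 0, 0], [0, 0, 0.07, 0, 0, 0, 0], [0, 0, 0.07, 0, 0, 0, 0], [0, 0, 0.07, 0, 0, 0, 0]])

```text
time: 17.15
eef_pos: [0.5613, -0.0838, 0.101]
tcp_rot: [3.141, 0.001, 2.722]
ft_force: [-1.0, 0.8, 8.2]
finger_gap: 0.0121
grasp_force: 79.0
```

Emit:
play_rows(plan=[[0, 0, 0.01, 0, 0, 0, 0], [0, 0, 0.02, 0, 0, 0, 0], [0, 0, 0.03, 0, 0, 0, 0], [0, 0, 0.04, 0, 0, 0, 0], [0, 0, 0.05, 0, 0, 0, 0], [0, 0, 0.06, 0, 0, 0, 0], [0, 0, 0.07, 0, 0, 0, 0], [0, 0, 0.07, 0, 0, 0, 0], [0, 0, 0.07, 0, 0, 0, 0], [0, 0, 0.07, 0, 0, 0, 0]])

```text
time: 18.15
eef_pos: [0.5613, -0.0838, 0.1004]
tcp_rot: [3.141, 0.001, 2.722]
ft_force: [-2.2, 0.8, 8.8]
finger_gap: 0.0122
grasp_force: 79.1
```

Emit:
play_rows(plan=[[0, 0, 0.01, 0, 0, 0, 0], [0, 0, 0.02, 0, 0, 0, 0], [0, 0, 0.03, 0, 0, 0, 0], [0, 0, 0.04, 0, 0, 0, 0], [0, 0, 0.05, 0, 0, 0, 0], [0, 0, 0.06, 0, 0, 0, 0], [0, 0, 0.07, 0, 0, 0, 0], [0, 0, 0.07, 0, 0, 0, 0], [0, 0, 0.07, 0, 0, 0, 0], [0, 0, 0.07, 0, 0, 0, 0]])

```text
time: 19.15
eef_pos: [0.5613, -0.0838, 0.0997]
tcp_rot: [3.141, 0.001, 2.722]
ft_force: [-0.8, 1.6, 8.3]
finger_gap: 0.0121
grasp_force: 79.1
```

Emit:
play_rows(plan=[[0, 0, 0.01, 0, 0, 0, 0], [0, 0, 0.02, 0, 0, 0, 0], [0, 0, 0.03, 0, 0, 0, 0], [0, 0, 0.04, 0, 0, 0, 0], [0, 0, 0.05, 0, 0, 0, 0], [0, 0, 0.06, 0, 0, 0, 0], [0, 0, 0.07, 0, 0, 0, 0], [0, 0, 0.07, 0, 0, 0, 0], [0, 0, 0.07, 0, 0, 0, 0], [0, 0, 0.07, 0, 0, 0, 0]])

```text
time: 20.15
eef_pos: [0.5613, -0.0838, 0.0991]
tcp_rot: [3.141, 0.001, 2.722]
ft_force: [-2.2, 1.8, 7.8]
finger_gap: 0.0123
grasp_force: 79.1
```

Emit:
play_rows(plan=[[0, 0, 0.01, 0, 0, 0, 0], [0, 0, 0.02, 0, 0, 0, 0], [0, 0, 0.03, 0, 0, 0, 0], [0, 0, 0.04, 0, 0, 0, 0], [0, 0, 0.05, 0, 0, 0, 0], [0, 0, 0.06, 0, 0, 0, 0], [0, 0, 0.07, 0, 0, 0, 0], [0, 0, 0.07, 0, 0, 0, 0], [0, 0, 0.07, 0, 0, 0, 0], [0, 0, 0.07, 0, 0, 0, 0]])

```text
time: 21.15
eef_pos: [0.5613, -0.0838, 0.0985]
tcp_rot: [3.141, 0.002, 2.722]
ft_force: [-0.5, 1.3, 8.5]
finger_gap: 0.012
grasp_force: 79.1
```

Emit:
play_rows(plan=[[0, 0, 0.01, 0, 0, 0, 0], [0, 0, 0.02, 0, 0, 0, 0], [0, 0, 0.03, 0, 0, 0, 0], [0, 0, 0.04, 0, 0, 0, 0], [0, 0, 0.05, 0, 0, 0, 0], [0, 0, 0.06, 0, 0, 0, 0], [0, 0, 0.07, 0, 0, 0, 0], [0, 0, 0.07, 0, 0, 0, 0], [0, 0, 0.07, 0, 0, 0, 0], [0, 0, 0.07, 0, 0, 0, 0]])

```text
time: 22.15
eef_pos: [0.5613, -0.0838, 0.0978]
tcp_rot: [3.141, 0.002, 2.722]
ft_force: [-2.0, 2.1, 9.3]
finger_gap: 0.0125
grasp_force: 79.2
```

Emit:
play_rows(plan=[[0, 0, 0.01, 0, 0, 0, 0], [0, 0, 0.02, 0, 0, 0, 0], [0, 0, 0.03, 0, 0, 0, 0], [0, 0, 0.04, 0, 0, 0, 0], [0, 0, 0.05, 0, 0, 0, 0], [0, 0, 0.06, 0, 0, 0, 0], [0, 0, 0.07, 0, 0, 0, 0], [0, 0, 0.07, 0, 0, 0, 0], [0, 0, 0.07, 0, 0, 0, 0], [0, 0, 0.07, 0, 0, 0, 0]])

```text
time: 23.15
eef_pos: [0.5613, -0.0838, 0.0972]
tcp_rot: [3.141, 0.002, 2.722]
ft_force: [-1.5, 2.0, 9.1]
finger_gap: 0.0123
grasp_force: 79.2
```

Emit:
play_rows(plan=[[0, 0, 0.01, 0, 0, 0, 0], [0, 0, 0.02, 0, 0, 0, 0], [0, 0, 0.03, 0, 0, 0, 0], [0, 0, 0.04, 0, 0, 0, 0], [0, 0, 0.05, 0, 0, 0, 0], [0, 0, 0.06, 0, 0, 0, 0], [0, 0, 0.07, 0, 0, 0, 0], [0, 0, 0.07, 0, 0, 0, 0], [0, 0, 0.07, 0, 0, 0, 0], [0, 0, 0.07, 0, 0, 0, 0]])

```text
time: 24.15
eef_pos: [0.5613, -0.0838, 0.0968]
tcp_rot: [3.141, 0.002, 2.722]
ft_force: [-2.3, 1.1, 11.6]
finger_gap: 0.0121
grasp_force: 79.4
```

Stop felt: the force rose to 11.6 N and the motion fell short. I'll press a touch more, then start turning.

Emit:
play_rows(plan=[[0, 0, 0.01, 0, 0, 0, 0], [0, 0, 0.02, 0, 0, 0, 0], [0, 0, 0.03, 0, 0, 0, 0], [0, 0, 0.03, 0, 0, -3, 0], [0, 0, 0.03, 0, 0, -6, 0], [0, 0, 0.03, 0, 0, -9, 0], [0, 0, 0.03, 0, 0, -12, 0], [0, 0, 0.03, 0, 0, -15, 0], [0, 0, 0.03, 0, 0, -18, 0], [0, 0, 0.03, 0, 0, -18, 0]])

```text
time: 25.15
eef_pos: [0.5623, -0.0843, 0.0968]
tcp_rot: [-3.141, 0.004, 3.037]
ft_force: [-1.2, 1.6, 10.2]
finger_gap: 0.0122
grasp_force: 79.5
```

Run:
```python
from h import *
s=st()
```

```text
time 25.15
eef_pos [ 0.5623 -0.0843  0.0968]
tcp_rot [-3.1407  0.0042  3.0372]
ft_force [-1.16    1.5622 10.2456]
moment [0.2271 0.2362 0.0663]
finger_gap 0.0122
grasp_force 79.4813
```

Emit:
play_rows(plan=[[0, 0, 0.02, 0, 0, -4, 0], [0, 0, 0.03, 0, 0, -8, 0], [0, 0, 0.03, 0, 0, -13, 0], [0, 0, 0.03, 0, 0, -18, 0], [0, 0, 0.03, 0, 0, -23, 0], [0, 0, 0.03, 0, 0, -28, 0], [0, 0, 0.03, 0, 0, -33, 0], [0, 0, 0.03, 0, 0, -37, 0], [0, 0, 0.03, 0, 0, -37, 0], [0, 0, 0.03, 0, 0, -37, 0]])

```text
time: 26.15
eef_pos: [0.5627, -0.0835, 0.0969]
tcp_rot: [-3.139, 0.004, -2.6]
ft_force: [-0.9, 2.4, 10.8]
finger_gap: 0.0119
grasp_force: 79.6
```

Run:
```python
from h import *
s=st()
print(arm.sense()["tcp_rot"][2]*57.3-156)
p=arm.snapshot("wrist");cv2.imwrite("pics/w5.png",p["img"])
```

```text
time 26.15
eef_pos [ 0.5627 -0.0835  0.0969]
tcp_rot [-3.1394  0.0045 -2.6002]
ft_force [-0.889   2.3534 10.8288]
moment [0.5702 0.1699 0.1119]
finger_gap 0.0119
grasp_force 79.6134
-304.9924532914197
```

View pics/w5.png

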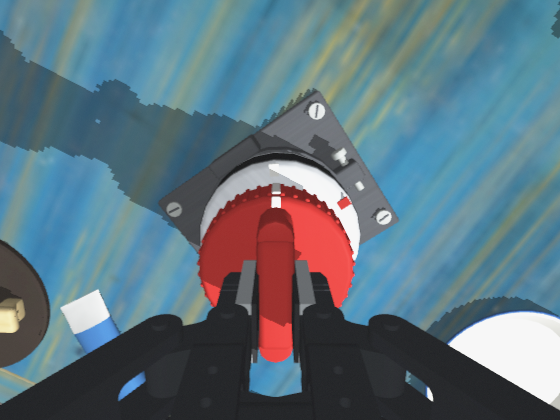

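Run:
```python
from h import *
p=arm.snapshot("wrist")
for n in ["exit_mark","lock_mark","neck_rim"]:
    for a in arm.mark_of(p,n)[:2]:
        X=w(p,a["xyz"]); print(n,np.round(X,4),round(a["confidence"],2),np.degrees(np.arctan2(X[1]+.0835,X[0]-.562)))
for c in [(.562,-.0835)]:
  for a in [-30,-25,-20,150,155,160,210,215,220]:
    r=np.radians(a); print(a,np.round(px(p,[c[0]+.038*np.cos(r),c[1]+.038*np.sin(r),.06])),np.round(px(p,[c[0]+.0325*np.cos(r),c[1]+.0325*np.sin(r),.104-.011])))
st()
```

```text
-30 [215. 279.] [214. 309.]
-25 [218. 284.] [218. 314.]
-20 [222. 289.] [222. 318.]
150 [346. 212.] [348. 242.]
155 [343. 207.] [345. 237.]
160 [339. 202.] [341. 231.]
210 [280. 173.] [281. 203.]
215 [273. 173.] [274. 203.]
220 [266. 174.] [267. 204.]
time 26.4
eef_pos [ 0.5626 -0.0834  0.0968]
tcp_rot [-3.1394  0.0044 -2.6002]
ft_force [-0.3593  3.324  11.0881]
moment [0.5688 0.1799 0.0979]
finger_gap 0.0122
grasp_force 79.6133
```

```bash
python3 -c "
import cv2
i=cv2.imread('pics/w5.png');cv2.imwrite('pics/w5c.png',cv2.resize(i[140:230,190:370],(720,360),interpolation=cv2.INTER_CUBIC))"
```

```text
(no output)
```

View pics/w5c.png

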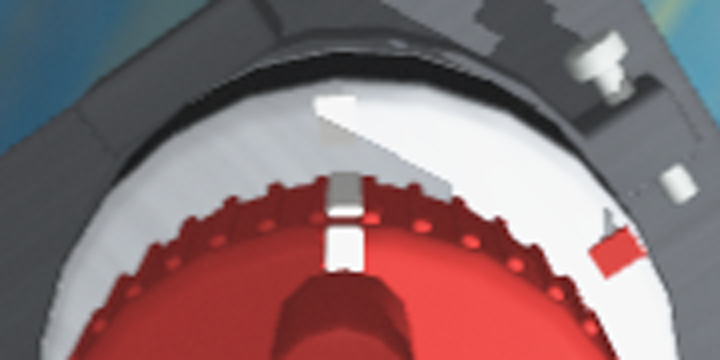

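The crop shows the exit mark at about px (274,167) and the cap stripe at about x = 276, so the cap is some 2-3° short. I'll turn a little more and then let it up part way.

Emit:
play_rows(plan=[[0, 0, 0, 0, 0, -2, 0], [0, 0, 0, 0, 0, -3, 0], [0, 0, 0, 0, 0, -3, 0], [0, 0, -0.1, 0, 0, -3, 0], [0, 0, -0.2, 0, 0, -3, 0], [0, 0, -0.3, 0, 0, -3, 0], [0, 0, -0.4, 0, 0, -3, 0], [0, 0, -0.5, 0, 0, -3, 0], [0, 0, -0.5, 0, 0, -3, 0], [0, 0, -0.5, 0, 0, -3, 0]])

```text
time: 27.4
eef_pos: [0.5626, -0.0834, 0.101]
tcp_rot: [-3.14, 0.004, -2.548]
ft_force: [1.2, 2.0, 8.0]
finger_gap: 0.0119
grasp_force: 79.2
```

Run:
```python
from h import *
s=st()
```

```text
time 27.4
eef_pos [ 0.5626 -0.0834  0.101 ]
tcp_rot [-3.1397  0.0041 -2.5483]
ft_force [1.2052 2.0344 7.9506]
moment [ 0.5136 -0.0718  0.0046]
finger_gap 0.0119
grasp_force 79.2409
```

Emit:
play_rows(plan=[[0, 0, -0.2, 0, 0, 0, 0], [0, 0, -0.4, 0, 0, 0, 0], [0, 0, -0.6, 0, 0, 0, 0], [0, 0, -0.7, 0, 0, 0, 0], [0, 0, -0.8, 0, 0, 0, 0], [0, 0, -0.85, 0, 0, 0, 0], [0, 0, -0.9, 0, 0, 0, 0], [0, 0, -0.95, 0, 0, 0, 0], [0, 0, -0.95, 0, 0, 0, 0], [0, 0, -0.95, 0, 0, 0, 0]])

```text
time: 28.4
eef_pos: [0.5614, -0.0838, 0.1088]
tcp_rot: [-3.141, 0.001, -2.549]
ft_force: [3.7, 0.9, 3.7]
finger_gap: 0.012
grasp_force: 78.7
```

Emit:
play_rows(plan=[[0, 0, -0.05, 0, 0, 0, 0], [0, 0, -0.1, 0, 0, 0, 0], [0, 0, -0.15, 0, 0, 0, 0], [0, 0, -0.2, 0, 0, 0, 0], [0, 0, -0.25, 0, 0, 0, 0], [0, 0, -0.3, 0, 0, 0, 0], [0, 0, -0.35, 0, 0, 0, 0], [0, 0, -0.4, 0, 0, 0, 0], [0, 0, -0.4, 0, 0, 0, 0], [0, 0, -0.4, 0, 0, 0, 0]])

```text
time: 29.4
eef_pos: [0.5604, -0.0839, 0.1124]
tcp_rot: [3.141, -0.001, -2.549]
ft_force: [2.2, 0.7, 3.6]
finger_gap: 0.0118
grasp_force: 78.5
```

Run:
```python
from h import *
s=st()
```

```text
time 29.4
eef_pos [ 0.5604 -0.0839  0.1124]
tcp_rot [ 3.1411e+00 -9.0000e-04 -2.5489e+00]
ft_force [2.2478 0.7472 3.6321]
moment [ 0.2624 -0.3148  0.011 ]
finger_gap 0.0118
grasp_force 78.5336
```

Emit:
play_rows(plan=[[0, 0, -0.2, 0, 0, 0, 0], [0, 0, -0.4, 0, 0, 0, 0], [0, 0, -0.6, 0, 0, 0, 0], [0, 0, -0.8, 0, 0, 0, 0], [0, 0, -1.1, 0, 0, 0, 0], [0, 0, -1.5, 0, 0, 0, 0], [0, 0, -2.1, 0, 0, 0, 0], [0, 0, -3, 0, 0, 0, 0], [0, 0, -4, 0, 0, 0, 0], [0, 0, -5, 0, 0, 0, 0]])

```text
time: 30.4
eef_pos: [0.5611, -0.0839, 0.1639]
tcp_rot: [-3.141, 0.001, -2.549]
ft_force: [-0.2, -0.2, -0.3]
finger_gap: 0.0118
grasp_force: 78.1
```

Run:
```python
from h import *
s=st()
for n in ["scene","side"]:
    p=arm.snapshot(n)
    cap=[(np.round(w(p,a["xyz"]),4).tolist(),round(a["confidence"],2)) for a in arm.mark_of(p,"cap")[:2]]
    a=arm.silhouettes(p,"dish")[0]
    r=fit(p,a["pixels"],[.584,.127],[(.06,.011),(.048,.0)])
    print(n,cap,np.round(r.x,4),r.fun,a["pixels"].sum(),[np.round(w(p,b["xyz"]),4) for b in arm.mark_of(p,"dish")[:1]])
cv2.imwrite("pics/s6.png",cv2.resize(p["img"][120:300,200:400],(640,576)))
R=Ro.from_euler("xyz",s["tcp_rot"]).as_matrix()
print(R.T@(np.array([.5845,.127,s["eef_pos"][2]])-s["eef_pos"]))
```

```text
time 30.4
eef_pos [ 0.5611 -0.0839  0.1639]
tcp_rot [-3.1409e+00  5.0000e-04 -2.5487e+00]
ft_force [-0.1663 -0.1826 -0.3127]
moment [-0.0188 -0.018  -0.0453]
finger_gap 0.0118
grasp_force 78.1095
scene [([0.5601, -0.0856, 0.1296], 0.87)] [0.5828 0.1299] 253.15686274509807 927 [array([ 0.582 ,  0.1268, -0.0026])]
side [([0.5625, -0.0819, 0.1253], 0.65)] [0.5832 0.1309] 776.2470588235294 264 [array([ 0.5863,  0.1231, -0.0007])]
[-1.37249071e-01  1.61823932e-01 -4.03679610e-05]
```

View pics/s6.png

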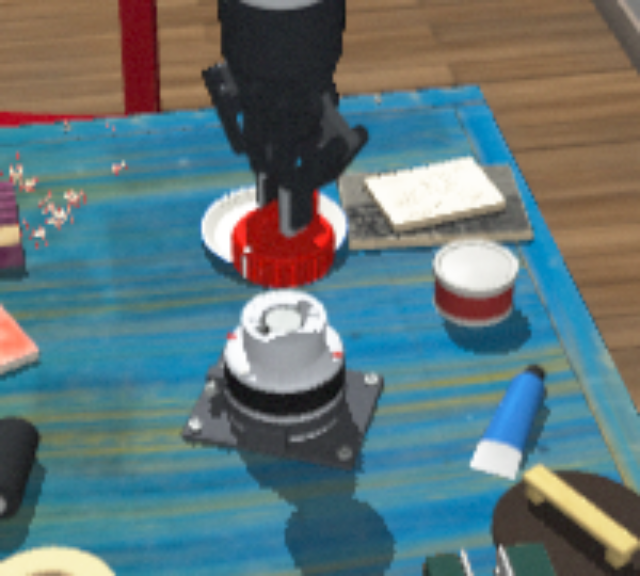

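The side crop shows the cap off and held upright, and the open neck at (285,320). I'll carry the cap to the dish.

Emit:
play_rows(plan=[[-1, 1.2, -0.3, 0, 0, 0, 0], [-2.8, 3.3, -0.3, 0, 0, 0, 0], [-4.7, 5.5, -0.3, 0, 0, 0, 0], [-6.6, 7.8, 0, 0, 0, 0, 0], [-8.5, 10, 0, 0, 0, 0, 0], [-10.4, 12.3, 0, 0, 0, 0, 0], [-12, 14.2, 0, 0, 0, 0, 0], [-13.2, 15.6, 0, 0, 0, 0, 0], [-13.7, 16.2, 0, 0, 0, 0, 0], [-13.7, 16.2, 0, 0, 0, 0, 0]])

```text
time: 31.8
eef_pos: [0.5836, 0.1285, 0.1624]
tcp_rot: [3.141, -0.0, -2.547]
ft_force: [0.7, -0.4, -0.2]
finger_gap: 0.0121
grasp_force: 78.1
```

Run:
```python
from h import *
s=st()
q=arm.snapshot("side");p=arm.snapshot("wrist")
for c in (q,p):
  for n in ["dish","cap"]:
    print(n,[(np.round(w(c,b["xyz"]),4).tolist(),round(b["confidence"],2)) for b in arm.mark_of(c,n)[:2]])
cv2.imwrite("pics/w7.png",np.hstack([p["img"][:,:500],cv2.resize(q["img"][130:235,230:305],(300,420))]))
C=np.array([.584,.127])
for r,z in((.06,.011),):
  print([np.round(px(p,[C[0]+r*np.cos(a),C[1]+r*np.sin(a),z])).tolist() for a in np.linspace(0,2*np.pi,9)])
```

```text
time 31.8
eef_pos [0.5836 0.1285 0.1624]
tcp_rot [ 3.1412e+00 -4.0000e-04 -2.5465e+00]
ft_force [ 0.7465 -0.3597 -0.2365]
moment [ 0.015  -0.0287 -0.0501]
finger_gap 0.0121
grasp_force 78.1493
dish [([0.5872, 0.1253, -0.0038], 0.82)]
cap [([0.5842, 0.1324, 0.1243], 0.62)]
dish [([0.5826, 0.126, -0.0005], 0.98)]
cap [([0.5848, 0.1225, 0.1244], 0.74)]
[[236.0, 251.0], [290.0, 261.0], [336.0, 233.0], [351.0, 179.0], [320.0, 130.0], [261.0, 118.0], [212.0, 151.0], [203.0, 207.0], [236.0, 251.0]]
```

View pics/w7.png

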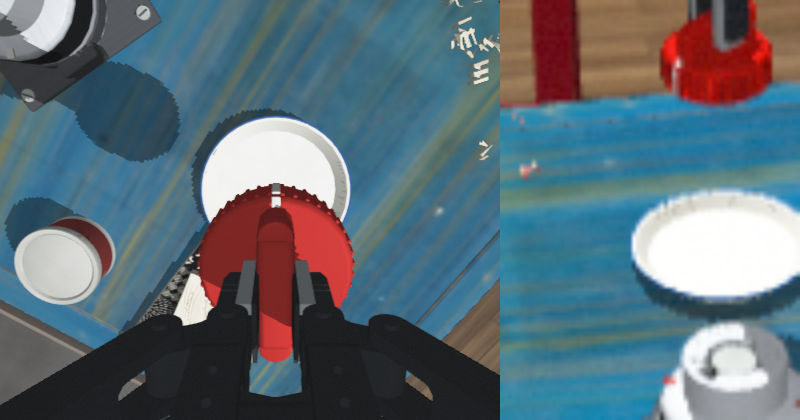

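The dish rim in the wrist view (left edge 201, right edge 351, top 117 px) matches the projected centre (0.584, 0.127), and the cap is over it. I'll lower it.

Emit:
play_rows(plan=[[0, 0, 1, 0, 0, 0, 0], [0, 0, 2.5, 0, 0, 0, 0], [0, 0, 4, 0, 0, 0, 0], [0, 0, 5.5, 0, 0, 0, 0], [0, 0, 7, 0, 0, 0, 0], [0, 0, 8.5, 0, 0, 0, 0], [0, 0, 10, 0, 0, 0, 0], [0, 0, 11, 0, 0, 0, 0], [0, 0, 11.4, 0, 0, 0, 0], [0, 0, 11.4, 0, 0, 0, 0]])

```text
time: 33.1
eef_pos: [0.5835, 0.127, 0.0478]
tcp_rot: [3.141, -0.001, -2.549]
ft_force: [-0.0, -0.0, -0.2]
finger_gap: 0.0122
grasp_force: 78.1
```

Emit:
play_rows(plan=[[0, 0, 0.1, 0, 0, 0, 0], [0, 0, 0.2, 0, 0, 0, 0], [0, 0, 0.3, 0, 0, 0, 0], [0, 0, 0.4, 0, 0, 0, 0], [0, 0, 0.5, 0, 0, 0, 0], [0, 0, 0.6, 0, 0, 0, 0], [0, 0, 0.7, 0, 0, 0, 0], [0, 0, 0.8, 0, 0, 0, 0], [0, 0, 0.9, 0, 0, 0, 0], [0, 0, 0.9, 0, 0, 0, 0]])

```text
time: 34.1
eef_pos: [0.5838, 0.127, 0.0393]
tcp_rot: [3.141, -0.0, -2.549]
ft_force: [0.1, -0.1, 0.3]
finger_gap: 0.0119
grasp_force: 78.1
```

Emit:
play_rows(plan=[[0, 0, 0.04, 0, 0, 0, 0], [0, 0, 0.08, 0, 0, 0, 0], [0, 0, 0.12, 0, 0, 0, 0], [0, 0, 0.16, 0, 0, 0, 0], [0, 0, 0.2, 0, 0, 0, 0], [0, 0, 0.24, 0, 0, 0, 0], [0, 0, 0.28, 0, 0, 0, 0], [0, 0, 0.32, 0, 0, 0, 0], [0, 0, 0.36, 0, 0, 0, 0], [0, 0, 0.36, 0, 0, 0, 0]])

```text
time: 35.1
eef_pos: [0.584, 0.1271, 0.0361]
tcp_rot: [-3.142, 0.0, -2.549]
ft_force: [-0.2, 0.8, -0.3]
finger_gap: 0.0123
grasp_force: 78.2
```

Emit:
play_rows(plan=[[0, 0, 0.03, 0, 0, 0, 0], [0, 0, 0.06, 0, 0, 0, 0], [0, 0, 0.09, 0, 0, 0, 0], [0, 0, 0.12, 0, 0, 0, 0], [0, 0, 0.15, 0, 0, 0, 0], [0, 0, 0.17, 0, 0, 0, 0], [0, 0, 0.19, 0, 0, 0, 0], [0, 0, 0.2, 0, 0, 0, 0], [0, 0, 0.2, 0, 0, 0, 0], [0, 0, 0.2, 0, 0, 0, 0]])

```text
time: 36.1
eef_pos: [0.5841, 0.1271, 0.0361]
tcp_rot: [-3.141, 0.001, -2.549]
ft_force: [-3.5, -0.1, 8.7]
finger_gap: 0.012
grasp_force: 79.4
```

It is standing on the dish floor (8.7 N). I'll ease off, open, and go up.

Emit:
play_rows(plan=[[0, 0, -0.1, 0, 0, 0, 0], [0, 0, -0.17, 0, 0, 0, 0], [0, 0, -0.17, 0, 0, 0, 0], [0, 0, -0.17, 0, 0, 0, 0.15], [0, 0, -0.17, 0, 0, 0, 0.3], [0, 0, -0.17, 0, 0, 0, 0.5], [0, 0, -0.17, 0, 0, 0, 0.5], [0, 0, -0.17, 0, 0, 0, 0.5], [0, 0, -0.17, 0, 0, 0, 0.5], [0, 0, -0.17, 0, 0, 0, 0.5]])

```text
time: 37.1
eef_pos: [0.584, 0.1271, 0.0356]
tcp_rot: [3.142, -0.0, -2.549]
ft_force: [-0.6, 0.3, -0.2]
finger_gap: 0.0429
grasp_force: 0.0
```

Emit:
play_rows(plan=[[0, 0, -0.5, 0, 0, 0, 0.5], [0, 0, -1.5, 0, 0, 0, 0.5], [0, 0, -3, 0, 0, 0, 0.5], [0, 0, -5, 0, 0, 0, 0.5], [0, 0, -7, 0, 0, 0, 0.5], [0, 0, -9, 0, 0, 0, 0.5], [0, 0, -11, 0, 0, 0, 0.5], [0, 0, -13, 0, 0, 0, 0.5], [0, 0, -14, 0, 0, 0, 0.5], [0, 0, -14, 0, 0, 0, 0.5]])

```text
time: 38.1
eef_pos: [0.5856, 0.1273, 0.1791]
tcp_rot: [-3.139, 0.005, -2.549]
ft_force: [0.8, -0.4, -0.3]
finger_gap: 0.0425
grasp_force: 0.0
```

Run:
```python
from h import *
s=st()
q=arm.snapshot("side");p=arm.snapshot("wrist")
for c in (q,p):
  for n in ["dish","cap"]:
    print(n,[(np.round(w(c,b["xyz"]),4).tolist(),round(b["confidence"],2)) for b in arm.mark_of(c,n)[:2]])
cv2.imwrite("pics/w8.png",np.hstack([p["img"][:,:500],cv2.resize(q["img"][130:235,230:305],(300,420))]))
```

```text
time 38.1
eef_pos [0.5856 0.1273 0.1791]
tcp_rot [-3.1389  0.0051 -2.5487]
ft_force [ 0.7576 -0.4337 -0.3476]
moment [-0.0265 -0.0199 -0.027 ]
finger_gap 0.0425
grasp_force 0.0
dish [([0.5863, 0.1238, -0.0018], 0.77), ([0.5863, 0.1252, -0.0021], 0.56)]
cap [([0.5851, 0.1273, -0.0017], 0.58), ([0.5618, -0.0814, 0.0861], 0.19)]
dish []
cap [([0.5839, 0.124, -0.0008], 0.8)]
```

View pics/w8.png

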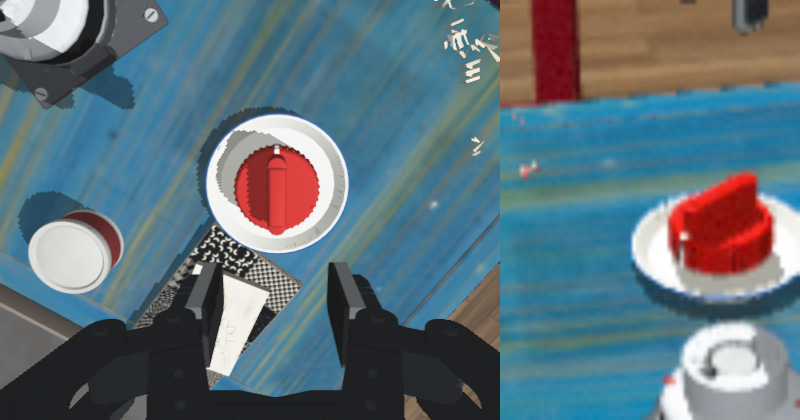

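The cap stands upright in the middle of the dish (cap at (277,188) px, dish at (277,183)), and the gripper is clear. I'll hand it in.

```bash
python3 -c "
from station import arm
print(arm.job_done())"
```

```text
the job is handed in; nothing more can be done
None
```

The canister is open, the cap stands upright on its stem in the middle of the dish, and I handed the job in at about 38 s; the hand-in gave no verdict, and the highest push I read on the cap was 11.6 N at the stop, below the suggested 14–18 N.

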